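# Snap an LED light bar into its spring clips

## Robot

A 6-joint arm with a two-finger parallel gripper is mounted at the origin on the work surface. World frame = base frame: x ahead of the robot, y to its left, z up, the work surface at z = 0. Lengths are in m, angles in rad, forces in N, time in s.
With the tool pointing down it reaches from about 0.25 to 0.775 m from the base axis. Payload 4 kg.
Tool frame: the origin (TCP) lies midway between the tips of the shut fingers; the grasp point (between the pads) lies 19 mm behind it; z points along the fingers, y is the direction in which the jaws open and shut (so a half turn about z gives the same grasp; the last joint's range is limited). The gripper opens to 94 mm and grips with 3 to 60 N. Pads are 16 mm wide; open, the fingers measure 119 mm over their backs; the gripper's body (75 mm by 177 mm) begins 78 mm behind the grasp point.
Start: joints at [-1.328, 0.087, 1.371, -0, 1.684, -0.103], TCP at [0.186, -0.517, 0.182] pointing down, gripper open.
Joint ranges: [-3.1, 3.1], [-0.76, 2.03], [0.27, 2.55], [-1.08, 4.22], [0.17, 2.65], [-2.57, 2.57]. Speed limits (rad/s): [2.79, 2.79, 3.14, 3.14, 3.14, 3.14].

## Interface

Orientations are given as [roll, pitch, yaw] about the fixed x, y, z axes, in that order (R = Rz(yaw) Ry(pitch) Rx(roll)).
In Python, from bench import robot gives the robot as it stands.
- The arm moves only by the tool carry_out, never from a script. Its argument "deltas" is text: rows parted by semicolons, each of 7 numbers parted by spaces: the shift along the tool's x, y, z in mm, then the turn, a rotation vector about the tool's x, y, z in rad, then the closure, from 0 (fully open) to 1 (shut). A call has exactly 8 rows; each row is the pose to reach, as a shift and turn from the pose commanded when the call began, along the tool's axes at that moment; what a row does not reach only later rows make up. A row lasts 1/12 s, in which the tool goes at most 41.7 mm and 7.16 degrees, less where a joint would pass 70% of its speed; a pose out of reach is approached as far as the arm can. A call with a gripper value outside its range is refused whole. The fingers move at their own pace and stop on an object; the grip force is fixed at half the most. Time passes only in rows, so rows that repeat a pose let the fingers close, or fill a call up. It gives the time, the measured TCP pose, the force and the opening at its end, in the units of the state.
- robot.get_obs(): the state, without advancing time (a new reading comes with each control period).
- robot.snapshot(name): name is "scene" or "top" or "wrist"; returns a dict with "pixels" (400x640x3 uint8, red, green, blue), "range_z" (400x640 float32, m along the optical axis (not along the pixel's ray), 0 where there is no reading), "camera_matrix" (3x3 intrinsics, pixels), "rvec" (rotation vector, rad) and "tvec" (3), from world to camera coordinates, as OpenCV has them. Camera axes: x right, y down, z forward; pixel columns grow to the right and rows downward; lengths in m; the calibration is good to about 2 mm. A picture is of the moment at which its call begins.
- robot.close_job(): hands the job in, once; it reports no verdict.
Trained networks look in a picture, given as the dict that the camera call returned (one of the last four; its "shot" number tells which), for a name from the list of things; names that differ only in an ending like _2 or _b are one class to them, and where a whole thing is asked for, a point or a joint stands for the part that bears it (a point fixed in the world has none). Each returns a list of dicts, best first, with "p" (0 to 1); they miss things now and then, are a little off and sometimes report something else, mostly with a low value. They report only what shows in the picture. A call takes as long as a camera call. They do not tell look-alikes from the thing itself.
- robot.look_for(picture, thing): "at" ([x, y, z] in m, in the coordinates of the camera as it stood for that picture, good to about 4 mm: the middle of the surface that is visible of it).
- robot.place_of(picture, thing): "at" ([x, y, z] in m, in the coordinates of the camera as it stood for that picture, good to about 4 mm: a listed point, or the origin of a listed thing).
The state is a dict: "time": time; "joint_positions": joint angles; "qvel": joint speeds; "joint_torque": joint torques, N m; "tool_pos": TCP position; "ee_rot": TCP orientation; "wrist_force": force on the tool from outside, world axes, zero at the start; "wrist_torque": the same for the moment, N m; "width": finger opening in m.
Only numpy, scipy, OpenCV 4.12 (cv2) and the standard library are available. Lean on these libraries where they do the work, as an engineer would, in place of code of your own. Each camera call takes 0.05 s, during which the arm holds its last target.

## Task

Fit the loose LED light bar into the two spring clips on the mounting board: set it in the mouths of both clips, push it lengthways until you feel its end stop against the tall end block (either end of the bar will do), then press it down past the click until it lies fully home in both clips, its end still up against the block. The clips' sticky pads are fresh, so finish with your fingers still on the bar, pressing it down firmly. Leave the other things on the table where they are.

Things in the scene. Friction and masses are not known exactly. Their poses are not given: they have to be found in the camera images.
- bar_center (a point): Centre of the loose LED light bar, 17 mm above its underside. The bar is 220 mm long (its x), 34 mm high, about 190 g: an aluminium body 23 mm wide with a flat white cover on top, standing on a flange 28 mm wide and 6 mm thick with rounded lower edges. It lies on the table flange down and is the same either way round.
- bar_end_a (a point): Middle of the lower edge of the bar's end face at its +x end (on the underside, 110 mm from the centre).
- bar_end_b (a point): The same at the bar's -x end.
- board: Dark wooden mounting board fixed on the table, 360 x 100 x 12 mm (x, y, z); origin at the centre of its underside. Two steel spring clips on its centre line hold the bar along the board's x. The bar's underside is 14 mm above the board's origin when fully home, and about 24 to 26 mm above it when the bar rests unclicked in the clips' mouths.
- clip_a (a point): Centre of the spring clip at the board's x = -60 mm, on its 2 mm saddle plate where the bar's underside seats, 14 mm above the board's origin. The clip is 16 mm long (board's x), with two sprung leaves that flare to a mouth about 35 mm wide, 19 mm above this point; lower down their noses leave 24 mm and must spring apart to let the flange past.
- clip_b (a point): The same for the clip at the board's x = +60 mm. Pressing the bar into both clips takes a rising force of about 10 to 16 N in all, which suddenly drops when the flange gets past the noses (bar's underside about 8 mm above this point); over the last 3 mm the leaves draw the bar down, until it meets the saddles and is stopped rigidly.
- end_block: Tall grey end block fixed on the board's centre line near one end of the board (which end varies): 20 mm along the board's x, 44 mm wide, 44 mm high; origin at the centre of its underside, so its face is 10 mm from its origin, and 118 to 130 mm from the board's centre. Its axes are parallel to the board's.
- terminal_block: Low grey screw-terminal block fixed on the board's centre line near the board's other end: 20 mm along the board's x, 44 mm wide, 16 mm high; origin at the centre of its underside. Not to be used as the stop. Between the two blocks the bar has 16 to 40 mm of room lengthways.
- power_supply: Bystander: metal power supply box 110 x 78 x 37 mm, origin under its centre.
- parts_case: Bystander: clear plastic case of small parts 134 x 100 x 34 mm, origin under its centre.
- screwdriver: Bystander: screwdriver lying on the table, about 20 cm long; origin near its middle, on the table.
- rib_stack: Bystander: stack of laser-cut wooden ribs 155 x 50 x 24 mm, origin under its centre.
Mind the look-alikes: they are no part of the job. There is more than one size of the part that bears bar_center; the job needs the largest.

How it is judged:
On the way, in this order (a step that is already met when the one before it is completed fails the run):
1. the bar stands in or just above the mouths of both clips, not yet clicked in, and is pushed with its end against the tall end block (contact force between bar and end_block above 1 N and z of bar_end_a in the frame of board between 0.021 and 0.04 m and z of bar_end_b in the frame of board between 0.021 and 0.04 m and y of bar_end_a in the frame of board between -0.008 and 0.008 m and y of bar_end_b in the frame of board between -0.008 and 0.008 m).
2. both ends of the bar are down: it has clicked into both clips (z of each of bar_end_a, bar_end_b in the frame of board below 0.0165 m), for 0.1 s.
At the end, for the whole second after the job is handed in: The bar lies home in both clips (underside at both ends under 2.5 mm above its seat, within 4 mm of the centre line), its end within 2.5 mm of the end block, and the fingers on it still press it down: over 6 N between bar and board (its weight is under 2.5 N) (all of step 2 and y of bar_end_a in the frame of board between -0.004 and 0.004 m and y of bar_end_b in the frame of board between -0.004 and 0.004 m and horizontal distance between bar_center and end_block below 0.1225 m and contact force between the fingers and bar above 3 N and contact force between bar and board above 6 N); the arm keeps its last pose, push and grip.
It fails at once if a bystander was moved by more than 2 cm (distance of any of power_supply, parts_case, screwdriver, rib_stack from where it was at the start of the episode above 0.02 m).
It also fails if it takes over 54 s, if anything falls off the work surface, if the arm or the gripper's body presses on something with over 40 N, if the wrist force passes 120 N, or if a joint passes its speed limit or range.

## Working session

There is one attempt and no reset: what is moved stays moved. The work goes in short steps, Python scripts to look and compute and a tool call to move; the robot and the scene stay as the last step left them, time stands still between calls to the robot, and variables do not carry over. Pictures are saved under pics/ and viewed, and the job is handed in when it is done.

Besides the shell and the picture viewer there is one more tool, called after "Request:" as name(argument=value, ...) on one line, values as JSON. carry_out: Moves the arm, as the interface text tells. Its arguments: {"type":"object","properties":{"deltas":{"type":"string"}},"required":["deltas"]}

```bash
ls; mkdir -p pics
cat > h.py <<'E'
import numpy as np, cv2
from bench import robot
def snap(n,f):
    s=robot.snapshot(n); cv2.imwrite('pics/'+f,cv2.cvtColor(s['pixels'],cv2.COLOR_RGB2BGR)); return s
def RT(s):
    R,_=cv2.Rodrigues(np.array(s['rvec'],float)); return R,np.array(s['tvec'],float).ravel()
def w(s,p):
    R,t=RT(s); return R.T@(np.array(p)-t)
def cloud(s):
    z=s['range_z'].astype(float);K=s['camera_matrix'];v,u=np.mgrid[:400,:640]
    P=np.stack([(u-K[0][2])/K[0][0]*z,(v-K[1][2])/K[1][1]*z,z],-1)
    R,t=RT(s); W=(P-t)@R; W[z==0]=np.nan; return W
E
python3 - <<'E'
from h import *
for n in ["top","scene"]:
    s=snap(n,n+'1.png')
    for th in ["bar_center","bar_end_a","board","clip_a","end_block","terminal_block","power_supply","parts_case","screwdriver","rib_stack"]:
        print(n,th,[(np.round(w(s,d['at']),3).tolist(),round(d['p'],2)) for d in robot.place_of(s,th)][:5])
print(robot.get_obs())
E
```

```text
pics
top bar_center [([0.509, -0.003, 0.015], 0.88), ([0.323, -0.292, 0.016], 0.85), ([0.518, -0.165, 0.018], 0.73)]
top bar_end_a [([0.287, -0.225, -0.0], 0.86), ([0.619, -0.131, 0.002], 0.77), ([0.499, 0.077, -0.0], 0.7), ([0.369, -0.367, -0.004], 0.69), ([0.513, -0.084, 0.002], 0.67)]
top board [([0.576, 0.171, -0.001], 0.92), ([0.427, -0.422, 0.001], 0.31)]
top clip_a [([0.641, 0.162, 0.016], 0.64), ([0.517, 0.168, 0.019], 0.59)]
top end_block [([0.439, 0.166, 0.015], 0.58)]
top terminal_block [([0.706, 0.165, 0.016], 0.49)]
top power_supply [([0.795, -0.098, 0.0], 0.7)]
top parts_case [([0.721, -0.348, -0.002], 0.9)]
top screwdriver [([0.427, -0.423, -0.001], 0.74), ([0.616, -0.132, -0.001], 0.53)]
top rib_stack [([0.621, 0.415, -0.003], 0.9)]
scene bar_center [([0.506, -0.007, 0.011], 0.97), ([0.52, -0.172, 0.016], 0.68), ([0.333, -0.297, 0.01], 0.67)]
scene bar_end_a [([0.373, -0.374, -0.001], 0.7), ([0.286, -0.226, -0.002], 0.64), ([0.503, 0.075, -0.001], 0.62), ([0.513, -0.09, -0.001], 0.6), ([0.626, -0.137, -0.005], 0.56)]
scene board [([0.581, 0.161, -0.003], 0.63)]
scene 
[... 399 characters left out ...]
], 0.9)]
{'time': 1.1, 'joint_positions': array([-1.32808201e+00,  8.72010964e-02,  1.37068818e+00, -2.34312897e-05,
        1.68362047e+00, -1.03119444e-01]), 'qvel': array([ 8.57344815e-05, -7.17672661e-04, -1.63465870e-03,  5.68496897e-04,
        2.49048514e-04,  2.10738875e-03]), 'joint_torque': array([ 3.61059483e-04, -3.40053284e+01, -3.02603531e+01,  7.17701577e-02,
        2.36748008e-02, -8.54404334e-06]), 'tool_pos': array([ 0.18642113, -0.51746108,  0.18151128]), 'ee_rot': array([3.14151258e+00, 3.16928789e-05, 3.45831118e-01]), 'wrist_force': array([0.3877675 , 0.46913237, 0.58511541]), 'wrist_torque': array([ 0.01764283,  0.00743381, -0.01437235]), 'width': 0.09456546683384565}
```

View pics/top1.png

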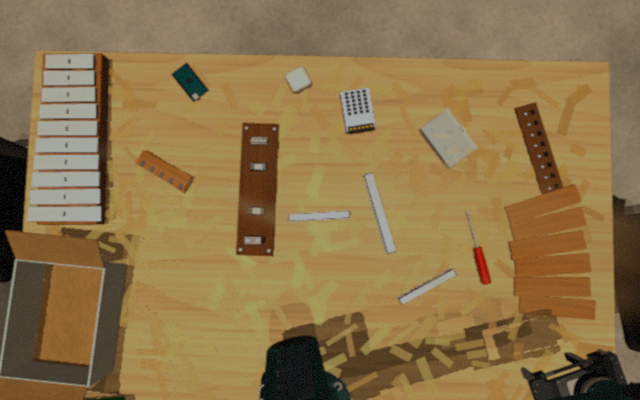

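View pics/scene1.png

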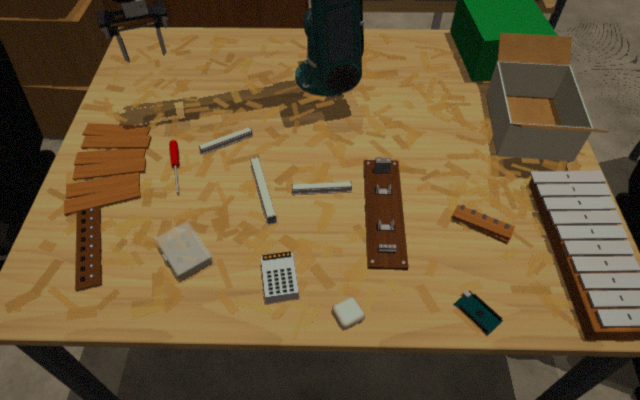

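Both pictures show three white bars. The longest runs from about (368,175) to (391,250) in the top picture, centred near (0.52, -0.168). The board is at (258,190), with the tall block at its near-robot end (253,240). I'll measure from the depth.

Run:
```python
from h import *
for n in ["top","scene"]:
    s=robot.snapshot(n); W=cloud(s); 
    x,y,z=W[...,0],W[...,1],W[...,2]
    def rect(m,l):
        p=W[m]; 
        if len(p)<5: print(l,len(p));return
        r=cv2.minAreaRect((p[:,:2]*1000).astype(np.float32)); print(n,l,len(p),np.round(r,1) if 0 else r, 'z',np.round(np.percentile(p[:,2],[5,50,95]),4))
    d=(x-.52)*np.cos(.3)+(y+.168)*np.sin(.3); e=-(x-.52)*np.sin(.3)+(y+.168)*np.cos(.3)
    rect((abs(d)<.14)&(abs(e)<.04)&(z>.025)&(z<.05),'bar')
    rect((abs(x-.577)<.22)&(abs(y-.165)<.08)&(z>.006)&(z<.016),'board')
    rect((abs(x-.44)<.03)&(abs(y-.165)<.04)&(z>.04),'block')
    rect((abs(x-.706)<.03)&(abs(y-.165)<.04)&(z>.02),'term')
    rect((abs(x-.517)<.02)&(abs(y-.165)<.04)&(z>.02),'clip1')
    rect((abs(x-.641)<.02)&(abs(y-.165)<.04)&(z>.02),'clip2')
```

```text
top bar 733 ((517.2810668945312, -166.47189331054688), (219.82505798339844, 23.58480453491211), 17.165952682495117) z [0.0298 0.0345 0.0387]
top board 4141 ((577.55126953125, 165.0343017578125), (439.1405334472656, 159.11758422851562), 0.14989903569221497) z [0.0081 0.0126 0.0155]
top block 132 ((438.8554382324219, 165.15524291992188), (44.52446365356445, 19.458986282348633), 87.54762268066406) z [0.0523 0.0571 0.0607]
top term 123 ((699.802734375, 160.56007385253906), (30.017822265625, 43.77070617675781), 1.7380414009094238) z [0.0211 0.0258 0.0317]
top clip1 40 ((520.6710205078125, 161.0333251953125), (39.420433044433594, 25.599597930908203), 87.32393646240234) z [0.0202 0.0287 0.0356]
top clip2 33 ((635.7919921875, 161.441162109375), (35.732749938964844, 15.756255149841309), 87.71473693847656) z [0.0239 0.0299 0.0359]
scene bar 529 ((522.2915649414062, -170.48394775390625), (223.4766845703125, 23.40770149230957), 17.50200653076172) z [0.028  0.0321 0.0356]
scene board 3578 ((580.3120727539062, 158.8065643310547), (100.55271911621094, 364.5266418457031), 89.16845703125) z [0.007  0.0101 0.0137]
scene block 134 ((441.7467346191406, 160.40809631347656), (25.448312759399414, 43.79254150390625), 2.5119621753692627) z [0.0414 0.0522 0.0565]
scene term 97 ((712.0975952148438, 158.03485107421875), (18.377838134765625, 42.81338882446289), 4.96190881729126) z [0.0206 0.0251 0.0297]
scene clip1 26 ((519.15380859375, 160.16400146484375), (35.86299514770508, 13.7886323928833), 83.42603302001953) z [0.0211 0.0274 0.0344]
scene clip2 28 ((640.8424682617188, 158.86575317382812), (37.084346771240234, 16.501934051513672), 89.06552124023438) z [0.0237 0.0294 0.035 ]
```

```bash
cat >> h.py <<'E'
from scipy.spatial.transform import Rotation as Ro
def plan(pos,yaw):
    o=robot.get_obs(); R=Ro.from_euler('xyz',o['ee_rot']); T=Ro.from_euler('xyz',[np.pi,0,yaw])
    print('at',np.round(o['tool_pos'],4),np.round(o['ee_rot'],4),'F',np.round(o['wrist_force'],1),'w',round(o['width'],4),'t',o['time'])
    print('delta mm',np.round(R.inv().apply(np.array(pos)-o['tool_pos'])*1000,1),'rot',np.round((R.inv()*T).as_rotvec(),4))
E
python3 -c "
from h import *
plan([.47,-.17,.20],np.radians(17.3))"
```

```text
at [ 0.1864 -0.5175  0.1815] [3.1415 0.     0.3458] F [0.6 0.5 0.6] w 0.0937 t 1.2
delta mm [ 384.6 -230.8  -18.5] rot [0.0001 0.     0.0439]
```

Request:
carry_out(deltas="35 -21 -18 0 0 0.044 0;70 -42 -18 0 0 0.044 0;105 -63 -18 0 0 0.044 0;140 -84 -18 0 0 0.044 0;175 -105 -18 0 0 0.044 0;210 -126 -18 0 0 0.044 0;245 -147 -18 0 0 0.044 0;280 -168 -18 0 0 0.044 0")

```text
time: 1.87
tool_pos: [0.3938, -0.2628, 0.1998]
ee_rot: [3.141, -0.001, 0.302]
wrist_force: [0.4, 1.0, -0.1]
width: 0.0941
```

```bash
python3 -c "
from h import *
plan([.47,-.17,.20],np.radians(17.3))"
```

```text
at [ 0.3938 -0.2628  0.1998] [ 3.1407e+00 -6.0000e-04  3.0160e-01] F [ 0.4  1.  -0.1] w 0.0941 t 1.8667
delta mm [100.3 -66.   -0.2] rot [ 0.0009 -0.0006 -0.0004]
```

Request:
carry_out(deltas="30 -20 0 0 0 0 0;60 -40 0 0 0 0 0;85 -56 0 0 0 0 0;98 -65 0 0 0 0 0;100 -66 0 0 0 0 0;100 -66 0 0 0 0 0;100 -66 0 0 0 0 0;100 -66 0 0 0 0 0")

```text
time: 2.53
tool_pos: [0.4681, -0.1729, 0.1995]
ee_rot: [3.141, 0.0, 0.3]
wrist_force: [-1.1, -0.6, 0.5]
width: 0.0937
```

Run:
```python
from h import *
s=snap('wrist','w1.png')
plan([.52,-.168,.2],np.radians(17.3))
R,t=RT(s); print('cam',-R.T@t, 'axis',R[2])
for th in ["bar_center","bar_end_a"]:
    print(th,[(np.round(w(s,d['at']),4).tolist(),round(d['p'],2)) for d in robot.place_of(s,th)][:5])
W=cloud(s);x,y,z=W[...,0],W[...,1],W[...,2]
d=(x-.52)*np.cos(.3)+(y+.168)*np.sin(.3); e=-(x-.52)*np.sin(.3)+(y+.168)*np.cos(.3)
m=(abs(d)<.14)&(abs(e)<.04)&(z>.028)&(z<.05)
p=W[m];print(len(p),cv2.minAreaRect((p[:,:2]*1000).astype(np.float32)),np.percentile(p[:,2],[5,50,95]))
```

```text
at [ 0.4681 -0.1729  0.1995] [3.1412e+00 2.0000e-04 2.9970e-01] F [ 0.3 -0.2  0.4] w 0.0938 t 2.5833
delta mm [51.  10.6 -0.5] rot [ 0.0004  0.0002 -0.0022]
cam [ 0.54145901 -0.14919505  0.40246424] axis [-0.25380555 -0.07771723 -0.96412799]
bar_center [([0.5098, -0.0055, 0.0071], 0.91), ([0.3281, -0.2878, 0.015], 0.83), ([0.5195, -0.1656, 0.0143], 0.61)]
bar_end_a [([0.4141, -0.1977, 0.001], 0.81), ([0.6239, -0.1334, -0.0004], 0.75), ([0.5164, -0.0843, -0.0004], 0.69), ([0.2864, -0.2223, 0.001], 0.6), ([0.5013, 0.08, 0.0], 0.56)]
3636 ((519.3350830078125, -165.70504760742188), (218.893310546875, 22.89875030517578), 17.263418197631836) [0.03180369 0.03353149 0.03484743]
```

View pics/w1.png

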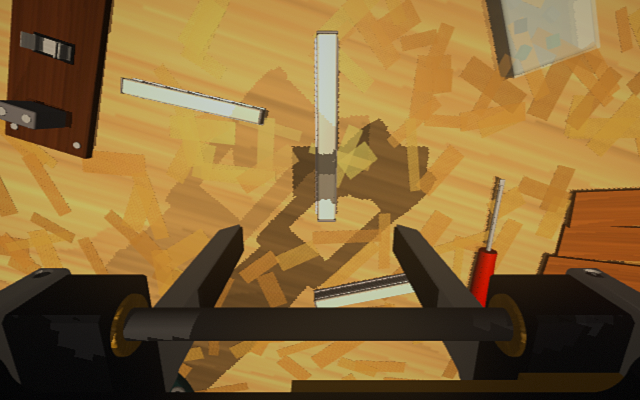

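Picture: the long bar runs from (316,32) to (326,220), parallel to the tool x axis. The three measurements agree: centre (0.519, -0.166), yaw 17.3°. I'll grip about 15 mm beyond its centre, so that the grip ends up over the board's centre.

```bash
python3 -c "
from h import *
plan([.5336,-.1612,.009],np.radians(17.3))"
```

```text
at [ 0.4682 -0.1728  0.1996] [3.1413 0.     0.2998] F [ 0.1  0.  -0.4] w 0.0942 t 2.6833
delta mm [ 65.9   8.2 190.6] rot [ 0.0003  0.     -0.0021]
```

Request:
carry_out(deltas="30 4 20 0 0 0 0;60 8 40 0 0 0 0;66 8 70 0 0 0 0;66 8 100 0 0 0 0;66 8 125 0 0 0 0;66 8 135 0 0 0 0;66 8 135 0 0 0 0;66 8 135 0 0 0 0")

```text
time: 3.35
tool_pos: [0.5342, -0.1603, 0.0651]
ee_rot: [3.141, -0.0, 0.301]
wrist_force: [-0.5, -0.1, 0.0]
width: 0.0941
```

```bash
python3 -c "
from h import *
plan([.5336,-.1612,.009],np.radians(17.3))"
```

```text
at [ 0.5342 -0.1603  0.0651] [ 3.1412e+00 -3.0000e-04  3.0100e-01] F [-0.5 -0.1  0. ] w 0.0941 t 3.35
delta mm [-0.8  0.6 56.1] rot [ 0.0003 -0.0003 -0.001 ]
```

Request:
carry_out(deltas="-1 0.6 25 0 0 0 0;-1 0.6 48 0 0 0 0;-1 0.6 56 0 0 0 0;-1 0.6 56 0 0 0 0;-1 0.6 56 0 0 0 0;-1 0.6 56 0 0 0 1;-1 0.6 56 0 0 0 1;-1 0.6 56 0 0 0 1")

```text
time: 4.02
tool_pos: [0.5345, -0.1611, 0.0102]
ee_rot: [3.14, -0.002, 0.302]
wrist_force: [0.5, 0.7, 0.9]
width: 0.0773
```

Request:
carry_out(deltas="0 0 0 0 0 0 1;0 0 0 0 0 0 1;0 0 0 0 0 0 1;0 0 0 0 0 0 1;0 0 0 0 0 0 1;0 0 0 0 0 0 1;0 0 0 0 0 0 1;0 0 0 0 0 0 1")

```text
time: 4.68
tool_pos: [0.5336, -0.1611, 0.0086]
ee_rot: [3.14, -0.0, 0.302]
wrist_force: [0.3, -2.4, 1.7]
width: 0.0242
```

```bash
python3 -c "
from h import *
plan([.52,.0,.13],np.radians(-1))"
```

```text
at [ 0.5336 -0.1611  0.0086] [ 3.1404e+00 -2.0000e-04  3.0190e-01] F [ 0.3 -2.4  1.7] w 0.0242 t 4.6833
delta mm [  34.9 -157.7 -121.6] rot [ 0.0011 -0.0004  0.3193]
```

Request:
carry_out(deltas="0 0 -20 0 0 0 1;0 0 -60 0 0 0 1;5 -20 -95 0 0 0.04 1;13 -50 -120 0 0 0.12 1;22 -85 -121 0 0 0.2 1;28 -120 -121 0 0 0.28 1;33 -148 -121 0 0 0.319 1;35 -158 -121 0 0 0.319 1")

```text
time: 5.35
tool_pos: [0.5193, 0.0041, 0.1299]
ee_rot: [-3.14, -0.001, -0.014]
wrist_force: [0.7, 0.5, 0.3]
width: 0.0009
```

Run:
```python
from h import *
s=snap('wrist','w2.png')
plan([.578,.165,.13],np.radians(-1))
for th in ["bar_center","bar_end_a","board","clip_a","end_block","terminal_block"]:
    print(th,[(np.round(w(s,d['at']),4).tolist(),round(d['p'],2)) for d in robot.place_of(s,th)][:5])
```

```text
at [0.5193 0.0041 0.1297] [-3.1401e+00 -3.0000e-04 -1.2300e-02] F [0.2 1.3 0.9] w 0.0008 t 5.4
delta mm [  56.7 -161.6   -0. ] rot [-0.0015 -0.0003  0.0051]
bar_center [([0.5094, -0.1383, 0.0116], 0.68), ([0.5099, -0.0058, 0.0079], 0.65)]
bar_end_a [([0.5164, -0.0856, -0.0015], 0.77), ([0.4104, -0.1852, 0.0138], 0.71), ([0.6209, -0.1255, 0.0098], 0.64), ([0.2842, -0.2223, -0.0008], 0.59), ([0.5013, 0.0776, -0.0023], 0.56)]
board [([0.5761, 0.1626, 0.0009], 0.85)]
clip_a [([0.6368, 0.1656, 0.0117], 0.68), ([0.5177, 0.1614, 0.0097], 0.67)]
end_block [([0.4374, 0.1679, 0.0121], 0.93)]
terminal_block []
```

View pics/w2.png

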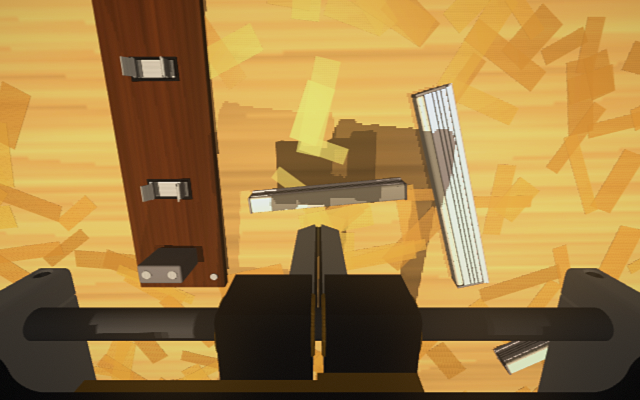

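The bar slipped out of the grip: the fingers are shut and the bar lies at about (450,185), showing its ribbed side. I'll look more closely.

Run:
```python
from h import *
s=snap('wrist','w3.png')
im=cv2.imread('pics/w3.png')[60:310,380:520]; cv2.imwrite('pics/w3c.png',cv2.resize(im,None,fx=2.4,fy=2.4,interpolation=cv2.INTER_CUBIC))
W=cloud(s);x,y,z=W[...,0],W[...,1],W[...,2]
for lo in (.004,.015,.026):
    m=(x>.38)&(x<.65)&(y<-.09)&(y>-.23)&(z>lo)&(z<.06)
    m=cv2.morphologyEx(m.astype(np.uint8),cv2.MORPH_OPEN,np.ones((3,3)))>0
    p=W[m];print(lo,len(p),cv2.minAreaRect((p[:,:2]*1000).astype(np.float32)),np.percentile(p[:,2],[2,5,25,50,75,95,98]).round(4))
m=(x>.38)&(x<.65)&(y<-.09)&(y>-.23)&(z>.004)&(z<.06)
p=W[m];a=np.radians(17.3)
c=p[:,:2]-[.509,-.14]; u=c@[np.cos(a),np.sin(a)]; v=c@[-np.sin(a),np.cos(a)]
for b in range(-24,28,2):
    k=(v*1000>=b)&(v*1000<b+2)&(abs(u)<.08)
    if k.sum()>3: print(b,k.sum(),np.round(np.percentile(p[k,2],[10,50,90])*1000,1))
```

```text
0.004 7651 ((509.47711181640625, -136.36524963378906), (220.61849975585938, 35.43819808959961), 16.022476196289062) [0.0084 0.0153 0.0225 0.0238 0.0249 0.0278 0.0283]
0.015 7269 ((509.49871826171875, -136.3690643310547), (220.55401611328125, 34.3247184753418), 16.569019317626953) [0.0188 0.0205 0.0228 0.0239 0.025  0.0278 0.0284]
0.026 1150 ((513.4923706054688, -149.242919921875), (217.05255126953125, 6.7291131019592285), 16.574609756469727) [0.0262 0.0264 0.027  0.0275 0.028  0.0287 0.029 ]
-14 146 [26.3 27.3 28.2]
-12 298 [26.7 27.5 28.5]
-10 347 [25.7 27.3 28.4]
-8 398 [24.1 25.4 27.8]
-6 295 [23.7 24.6 25.5]
-4 294 [23.8 24.6 25.5]
-2 305 [23.5 24.3 25.3]
0 291 [23.3 24.2 25.1]
2 311 [23.  23.9 24.9]
4 273 [23.  23.8 24.8]
6 308 [22.6 23.6 24.5]
8 288 [22.6 23.4 24.2]
10 328 [21.  23.1 24.1]
12 283 [20.6 22.1 23.5]
14 267 [21.5 22.4 23.3]
16 314 [21.1 22.3 23.3]
18 627 [ 6.9 19.3 22.3]
20 134 [13.1 19.2 21.2]
```

View pics/w3c.png

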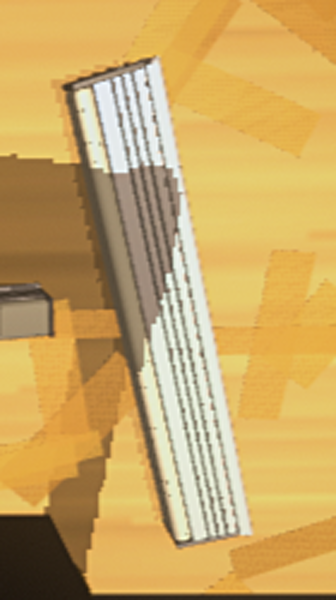

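The bar lies on its side, with the flange towards -y and the cover towards +y. I can stand it up by pressing a fingertip edge on the flange's upper corner and following the arc. For that I need the fingertip's shape.

Run:
```python
from h import *
s=robot.snapshot('wrist'); W=cloud(s); o=robot.get_obs()
R=Ro.from_euler('xyz',o['ee_rot']).as_matrix(); P=(W-o['tool_pos'])@R*1000
m=(abs(P[...,0])<30)&(abs(P[...,1])<40)&(P[...,2]>-100)&(P[...,2]<10)
p=P[m]
for b in range(-100,10,5):
    k=(p[:,2]>=b)&(p[:,2]<b+5)
    if k.sum()>3: print(b,k.sum(),'x',p[k,0].min().round(1),p[k,0].max().round(1),'y',np.percentile(p[k,1],[1,50,99]).round(1))
```

```text
-100 25 x 3.8 9.7 y [-3.   0.2  1.3]
-95 131 x -1.3 9.8 y [-3.1 -1.4  1.4]
-90 69 x 7.0 10.3 y [-3.2 -0.2  1.6]
-85 295 x -8.3 9.8 y [-13.1  -1.5  11.4]
-80 361 x -8.9 10.0 y [-13.   -0.7  11.3]
-75 274 x 7.2 9.9 y [-13.   -0.9  11.4]
-70 239 x 6.9 9.7 y [-13.1  -1.1  11.2]
-65 226 x 6.9 9.9 y [-12.9  -1.2  11.2]
-60 201 x 7.2 9.8 y [-13.   -0.7  11.1]
-55 184 x 7.0 10.1 y [-13.   -0.7  11.1]
-50 168 x 7.0 9.8 y [-12.9  -1.5  11. ]
-45 147 x 7.3 9.6 y [-12.8  -0.1  11. ]
-40 145 x 7.1 9.7 y [-12.9  -1.8  10.8]
-35 121 x 6.9 9.5 y [-12.3  -0.7  10.5]
-30 67 x 7.2 9.7 y [-8.1 -1.3  6.7]
-25 9 x 7.2 9.3 y [-3.7 -0.1  2.9]
```

Run:
```python
from h import *
s=snap('wrist','w4.png'); o=robot.get_obs()
R=Ro.from_euler('xyz',o['ee_rot']).as_matrix(); Rc,t=RT(s);K=np.array(s['camera_matrix'])
def pj(q):
    c=Rc@(R@np.array(q)/1000+o['tool_pos'])+t; c2=K@c; return (c2[:2]/c2[2]).round(1),c[2].round(4)
for q in ([0,0,0],[8,0,0],[8,0,-19],[8,12,-35],[8,-12,-35],[8,8,0],[8,0,-30]): print(q,pj(q))
im=cv2.imread('pics/w4.png')[200:300,260:380]; cv2.imwrite('pics/w4c.png',cv2.resize(im,None,fx=5,fy=5,interpolation=cv2.INTER_CUBIC))
z=s['range_z']
for v in range(215,280,5): print(v,z[v,300:340:4].round(3))
```

```text
[0, 0, 0] (array([319. , 224.3]), np.float64(0.216))
[8, 0, 0] (array([319. , 213.5]), np.float64(0.2139))
[8, 0, -19] (array([319. , 223.1]), np.float64(0.1956))
[8, 12, -35] (array([339.6, 232.7]), np.float64(0.1802))
[8, -12, -35] (array([298.6, 232.7]), np.float64(0.1802))
[8, 8, 0] (array([330.5, 213.5]), np.float64(0.2139))
[8, 0, -30] (array([319.1, 229.5]), np.float64(0.185))
215 [0.349 0.351 0.351 0.351 0.35  0.351 0.349 0.351 0.352 0.351]
220 [0.351 0.352 0.352 0.352 0.352 0.353 0.353 0.353 0.353 0.   ]
225 [0.353 0.354 0.354 0.189 0.354 0.353 0.189 0.353 0.355 0.353]
230 [0.181 0.182 0.181 0.182 0.185 0.185 0.182 0.182 0.18  0.182]
235 [0.173 0.174 0.174 0.175 0.179 0.178 0.174 0.174 0.175 0.174]
240 [0.168 0.169 0.168 0.168 0.171 0.171 0.167 0.168 0.168 0.167]
245 [0.161 0.162 0.162 0.162 0.165 0.163 0.161 0.161 0.161 0.16 ]
250 [0.155 0.155 0.156 0.155 0.159 0.158 0.156 0.155 0.155 0.155]
255 [0.151 0.15  0.15  0.15  0.153 0.152 0.151 0.151 0.151 0.15 ]
260 [0.145 0.146 0.145 0.146 0.149 0.148 0.146 0.145 0.145 0.145]
265 [0.141 0.139 0.14  0.14  0.144 0.143 0.14  0.14  0.14  0.141]
270 [0.137 0.137 0.136 0.135 0.14  0.138 0.136 0.136 0.136 0.135]
275 [0.085 0.084 0.086 0.132 0.135 0.134 0.086 0.085 0.085 0.085]
```

View pics/w4c.png

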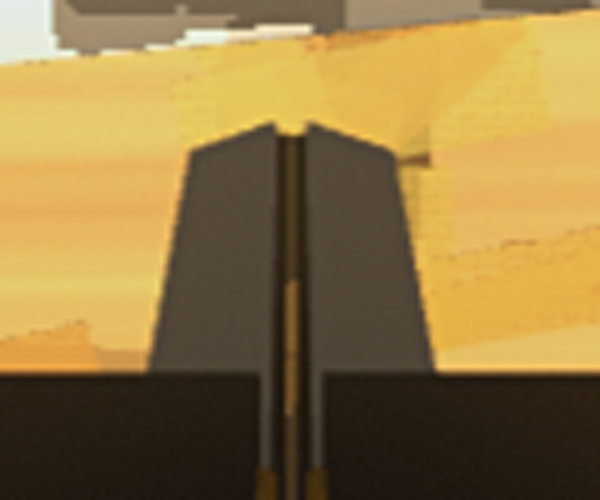

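```bash
python3 -c "
from h import *
plan([.5132,-.1489,.03],.289)"
```

```text
at [ 5.199e-01 -5.000e-04  1.293e-01] [ 3.1413e+00  3.0000e-04 -1.8800e-02] F [ 0.1 -0.1 -0.4] w 0.0004 t 5.85
delta mm [ -3.9 148.5  99.3] rot [ 2.000e-04  4.000e-04 -3.078e-01]
```

Request:
carry_out(deltas="-1 35 0 0 0 -0.08 1;-2 70 0 0 0 -0.16 1;-3 105 10 0 0 -0.24 1;-4 135 35 0 0 -0.308 1;-4 148 65 0 0 -0.308 1;-4 148 90 0 0 -0.308 1;-4 148 99 0 0 -0.308 1;-4 148 99 0 0 -0.308 1")

```text
time: 6.52
tool_pos: [0.5108, -0.1469, 0.0273]
ee_rot: [-3.137, 0.005, 0.29]
wrist_force: [-1.3, 0.8, -0.4]
width: 0.001
```

Run:
```python
from h import *
s=snap('wrist','w5.png')
plan([.5132,-.1489,.0058],.289)
W=cloud(s);x,y,z=W[...,0],W[...,1],W[...,2]
o=robot.get_obs();R=Ro.from_euler('xyz',o['ee_rot']).as_matrix(); P=(W-o['tool_pos'])@R*1000
a=.289;c=W[...,:2]-[.5095,-.1364]
u=c@[np.cos(a),np.sin(a)]; v=c@[-np.sin(a),np.cos(a)]
m=(abs(u)<.11)&(abs(v)<.03)&(z>.026)&(z<.031)
p=W[m];print(len(p),cv2.minAreaRect((p[:,:2]*1000).astype(np.float32)))
im=cv2.imread('pics/w5.png')[100:300,220:420]; cv2.imwrite('pics/w5c.png',cv2.resize(im,None,fx=3,fy=3,interpolation=cv2.INTER_CUBIC))
```

```text
at [ 0.5126 -0.1471  0.0297] [-3.1401e+00  1.9000e-03  2.9060e-01] F [-0.6  0.3  0.2] w 0.0005 t 6.5667
delta mm [ 0.2  1.9 23.9] rot [-0.0015  0.0019  0.0016]
1645 ((512.905029296875, -144.53402709960938), (217.16964721679688, 18.302759170532227), 17.225990295410156)
```

View pics/w5c.png

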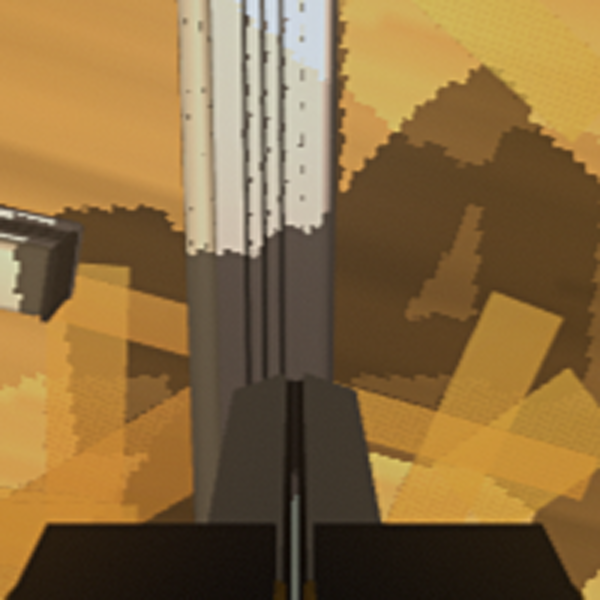

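Run:
```python
from h import *
s=robot.snapshot('wrist'); W=cloud(s); o=robot.get_obs()
R=Ro.from_euler('xyz',o['ee_rot']).as_matrix(); P=(W-o['tool_pos'])@R*1000
for lo,hi in((15,50),(50,100),(-100,-40)):
  print(lo,hi)
  for b in range(-34,16,2):
    k=(P[...,1]>=b)&(P[...,1]<b+2)&(P[...,0]>lo)&(P[...,0]<hi)&(W[...,2]<.04)&(W[...,2]>.003)
    if k.sum()>3: print(b,k.sum(),np.round(np.percentile(W[k][:,2],[10,50,90])*1000,1))
plan([.5132,-.1489,.0058],.289)
```

```text
15 50
-30 11 [18.5 19.6 19.9]
-28 125 [20.6 22.1 22.7]
-26 141 [21.9 22.7 23.5]
-24 144 [21.7 22.5 23.5]
-22 130 [21.  22.2 23.6]
-20 143 [22.7 23.5 24.3]
-18 143 [22.7 23.7 24.4]
-16 142 [23.  23.7 24.6]
-14 142 [23.3 24.2 24.8]
-12 137 [23.4 24.2 25. ]
-10 144 [23.7 24.6 25.3]
-8 150 [23.7 24.5 25.1]
-6 149 [24.1 24.8 25.7]
-4 150 [24.  24.8 25.7]
-2 149 [24.3 25.5 28. ]
0 151 [26.8 27.7 28.6]
2 151 [27.1 27.9 28.6]
4 101 [25.3 26.9 27.9]
6 59 [ 3.8 14.  17.5]
50 100
-30 7 [18.7 19.7 20. ]
-28 195 [20.7 21.8 22.6]
-26 232 [21.7 22.7 23.5]
-24 248 [21.8 22.6 23.5]
-22 227 [21.3 22.4 23.7]
-20 244 [22.7 23.5 24.3]
-18 237 [23.  23.7 24.6]
-16 238 [23.1 23.9 24.8]
-14 245 [23.4 24.2 25. ]
-12 243 [23.4 24.1 24.9]
-10 246 [23.7 24.5 25.4]
-8 254 [23.7 24.6 25.4]
-6 252 [23.9 24.8 25.6]
-4 239 [23.9 24.9 25.7]
-2 240 [24.3 25.5 28. ]
0 241 [26.8 27.7 28.6]
2 243 [27.1 27.9 28.6]
4 240 [22.3 27.1 28.3]
6 82 [ 5.2 11.  15.7]
-100 -40
-28 12 [21.  22.1 22.5]
-26 14 [21.8 22.6 22.9]
at [ 0.5139 -0.1474  0.0313] [ 3.141e+00 -8.000e-04  2.911e-01] F [ 0.5  0.4 -0. ] w 0.0001 t 6.6167
delta mm [-1.1  1.3 25.5] rot [ 0.0006 -0.0008  0.0021]
```

Request:
carry_out(deltas="0 4 5 0 0 0 1;0 4 12 0 0 0 1;0 4 18 0 0 0 1;0 4 21 0 0 0 1;0 4 22 0 0 0 1;0 4 23 0 0 0 1;0 4 24 0 0 0 1;0 4 24 0 0 0 1")

```text
time: 7.28
tool_pos: [0.5145, -0.1511, 0.0064]
ee_rot: [3.141, -0.0, 0.291]
wrist_force: [0.2, 0.1, 0.4]
width: 0.0006
```

Run:
```python
from h import *
plan([.5132,-.1489,.0058],.289)
```

```text
at [ 0.5145 -0.1511  0.0064] [ 3.1415e+00 -1.0000e-04  2.9080e-01] F [0.2 0.1 0.4] w 0.0006 t 7.2833
delta mm [-0.6 -2.5  0.6] rot [ 0.0001 -0.0001  0.0018]
```

Near contact. Now lower slowly to feel it.

Request:
carry_out(deltas="0 0 0.5 0 0 0 1;0 0 1 0 0 0 1;0 0 1.5 0 0 0 1;0 0 2 0 0 0 1;0 0 2.5 0 0 0 1;0 0 3 0 0 0 1;0 0 3 0 0 0 1;0 0 3 0 0 0 1")

```text
time: 7.95
tool_pos: [0.5146, -0.1514, 0.0043]
ee_rot: [3.141, -0.0, 0.291]
wrist_force: [-1.6, -1.1, 5.4]
width: 0.0007
```

Request:
carry_out(deltas="0 0 1 0 0 0 1;0 1.5 1.2 0 0 0 1;0 3 1.4 0 0 0 1;0 4.5 1.7 0 0 0 1;0 6 2 0 0 0 1;0 7.5 2.4 0 0 0 1;0 9 2.8 0 0 0 1;0 9 2.8 0 0 0 1")

```text
time: 8.62
tool_pos: [0.518, -0.1622, 0.0036]
ee_rot: [3.136, -0.001, 0.291]
wrist_force: [-4.3, -2.0, 12.3]
width: 0.0008
```

Run:
```python
from h import *
s=snap('wrist','w6.png'); W=cloud(s); o=robot.get_obs()
R=Ro.from_euler('xyz',o['ee_rot']).as_matrix(); P=(W-o['tool_pos'])@R*1000
for b in range(-40,20,3):
    k=(P[...,1]>=b)&(P[...,1]<b+3)&(P[...,0]>15)&(P[...,0]<90)&(W[...,2]<.05)&(W[...,2]>.003)
    if k.sum()>3: print(b,k.sum(),np.round(np.percentile(W[k][:,2],[10,50,90])*1000,1))
plan([.5132,-.1489,.0058],.289)
im=cv2.imread('pics/w6.png')[0:300,220:420]; cv2.imwrite('pics/w6c.png',cv2.resize(im,None,fx=2,fy=2,interpolation=cv2.INTER_CUBIC))
```

```text
-40 104 [15.5 17.1 18.6]
-37 274 [19.8 23.4 26.7]
-34 492 [29.  31.7 32.9]
-31 720 [31.9 32.7 33.6]
-28 803 [29.2 31.5 32.8]
-25 642 [30.2 31.1 32. ]
-22 719 [29.4 30.3 31.2]
-19 700 [28.4 29.3 30.3]
-16 698 [27.4 28.3 29.2]
-13 665 [26.4 27.3 28.1]
-10 677 [25.4 26.3 27.3]
-7 621 [24.8 25.9 27.7]
-4 634 [26.  26.9 27.8]
-1 386 [25.2 26.1 27. ]
at [ 0.518  -0.1622  0.0036] [ 3.1362e+00 -1.2000e-03  2.9060e-01] F [-2.5 -2.6 12. ] w 0.0005 t 8.6667
delta mm [ -0.8 -14.1  -2.3] rot [ 0.0054 -0.0012  0.0016]
```

View pics/w6c.png

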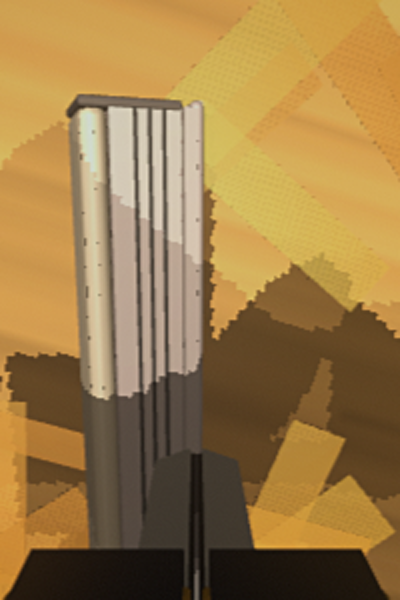

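It works: the bar has tilted by about 20°, and the flange sits under the fingertip. Continuing along the arc.

Request:
carry_out(deltas="0 2 1.5 0 0 0 1;0 4.5 3.4 0 0 0 1;0 7 5.7 0 0 0 1;0 9.2 8.4 0 0 0 1;0 11.2 11.4 0 0 0 1;0 12.5 14 0 0 0 1;0 13 16 0 0 0 1;0 13 16 0 0 0 1")

```text
time: 9.33
tool_pos: [0.5229, -0.1747, -0.0133]
ee_rot: [3.136, -0.004, 0.29]
wrist_force: [0.3, -1.6, 0.1]
width: 0.0004
```

Run:
```python
from h import *
s=snap('wrist','w7.png'); W=cloud(s); o=robot.get_obs()
R=Ro.from_euler('xyz',o['ee_rot']).as_matrix(); P=(W-o['tool_pos'])@R*1000
for b in range(-48,20,3):
    k=(P[...,1]>=b)&(P[...,1]<b+3)&(P[...,0]>15)&(P[...,0]<90)&(W[...,2]<.05)&(W[...,2]>.003)
    if k.sum()>3: print(b,k.sum(),np.round(np.percentile(W[k][:,2],[10,50,90])*1000,1))
plan([.5132,-.1489,.0058],.289)
im=cv2.imread('pics/w7.png')[0:300,220:420]; cv2.imwrite('pics/w7c.png',cv2.resize(im,None,fx=2,fy=2,interpolation=cv2.INTER_CUBIC))
```

```text
-36 493 [32.3 33.2 34.1]
-33 856 [33.2 34.  34.8]
-30 851 [33.4 34.2 35. ]
-27 870 [33.6 34.4 35.1]
-24 865 [33.8 34.6 35.4]
-21 873 [34.  34.8 35.7]
-18 888 [34.1 34.9 35.7]
-15 1132 [24.  32.4 34.7]
-12 868 [ 6.8  8.1 18.1]
-9 164 [4.1 6.7 7.9]
at [ 0.5217 -0.1733 -0.0146] [ 3.1395e+00 -2.0000e-03  2.8990e-01] F [ 0.4 -1.7  0.1] w 0.0 t 9.3833
delta mm [ -1.2 -25.8 -20.4] rot [ 0.0021 -0.002   0.0009]
```

View pics/w7c.png

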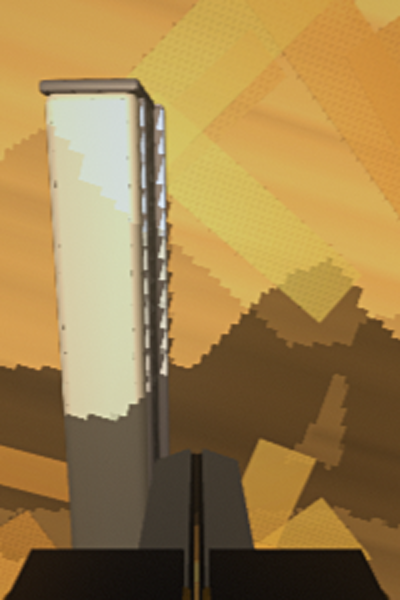

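The bar stands upright again. I'll raise the tool, measure, and grip deeper. The fingertips sit about 23 mm short of the reported TCP, which explains the slip.

Request:
carry_out(deltas="0 0 -20 0 0 0 1;0 0 -50 0 0 0 0;0 0 -85 0 0 0 0;0 -10 -115 0 0 0 0;0 -20 -115 0 0 0 0;0 -22 -115 0 0 0 0;0 -22 -115 0 0 0 0;0 -22 -115 0 0 0 0")

```text
time: 10.05
tool_pos: [0.5129, -0.1503, 0.0971]
ee_rot: [-3.139, 0.004, 0.291]
wrist_force: [-0.2, 0.1, 0.0]
width: 0.0436
```

Run:
```python
from h import *
s=snap('wrist','w8.png')
W=cloud(s);x,y,z=W[...,0],W[...,1],W[...,2]
m=(x>.38)&(x<.65)&(y<-.08)&(y>-.25)&(z>.026)&(z<.045)
m=cv2.morphologyEx(m.astype(np.uint8),cv2.MORPH_OPEN,np.ones((3,3)))>0
p=W[m];r=cv2.minAreaRect((p[:,:2]*1000).astype(np.float32));print(len(p),r,np.percentile(p[:,2],[5,50,95]))
print(cv2.boxPoints(r))
print("bar",[(np.round(w(s,d['at']),4).tolist(),round(d['p'],2)) for d in robot.place_of(s,"bar_center")])
plan([.5,-.15,.03],.29)
```

```text
5894 ((511.8930358886719, -148.08514404296875), (219.39544677734375, 23.2403564453125), 16.518129348754883) [0.03200066 0.03354194 0.03467473]
[[ 403.41873 -168.13365]
 [ 410.02643 -190.41487]
 [ 620.3673  -128.03664]
 [ 613.75964 -105.75542]]
bar [([0.3265, -0.2879, 0.0153], 0.89), ([0.51, -0.1488, 0.0169], 0.79), ([0.5065, -0.0051, 0.0086], 0.59)]
at [ 0.5132 -0.1507  0.0973] [-3.139   0.0034  0.2907] F [-0.3  0.2 -0.1] w 0.0516 t 10.15
delta mm [-12.2  -4.3  67.3] rot [-0.0026  0.0034  0.0007]
```

View pics/w8.png

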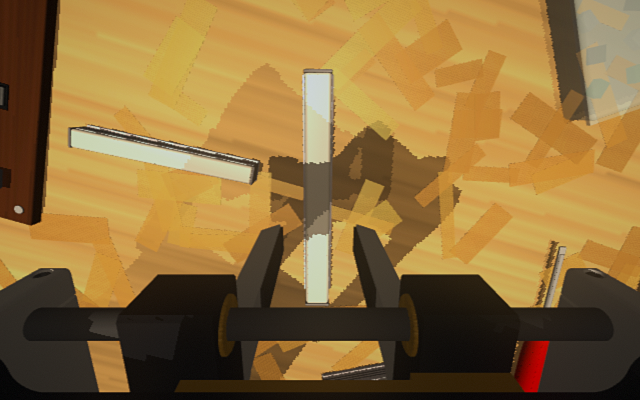

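Run:
```python
from h import *
plan([.5282,-.1433,.03],.2883)
```

```text
at [ 0.5132 -0.1507  0.0973] [-3.139   0.0034  0.2907] F [-0.3  0.2 -0.1] w 0.0516 t 10.15
delta mm [16.8 -2.7 67.2] rot [-0.0026  0.0034  0.0024]
```

Request:
carry_out(deltas="8 -1 0 0 0 0.0024 0.36;16.8 -2.7 0 0 0 0.0024 0.36;16.8 -2.7 0 0 0 0.0024 0.36;16.8 -2.7 20 0 0 0.0024 0.36;16.8 -2.7 40 0 0 0.0024 0.36;16.8 -2.7 55 0 0 0.0024 0.36;16.8 -2.7 60 0 0 0.0024 0.36;16.8 -2.7 60 0 0 0.0024 0.36")

```text
time: 10.82
tool_pos: [0.5286, -0.1432, 0.0377]
ee_rot: [-3.139, 0.003, 0.289]
wrist_force: [-0.3, -0.3, -0.5]
width: 0.0599
```

Run:
```python
from h import *
s=snap('wrist','w9.png'); W=cloud(s); o=robot.get_obs()
R=Ro.from_euler('xyz',o['ee_rot']).as_matrix(); P=(W-o['tool_pos'])@R*1000
k=(W[...,2]>.028)&(W[...,2]<.038)&(P[...,0]>15)&(P[...,0]<110)&(abs(P[...,1])<35)
print(np.percentile(P[k][:,1],[1,50,99]),P[k][:,0].max())
plan([.5282,-.1433,-.0125],.2883)
```

```text
[-11.30907564  -0.31266958  10.66155898] 91.41292400382105
at [ 0.5296 -0.1436  0.0392] [-3.1408e+00  1.1000e-03  2.8860e-01] F [ 0.4 -1.9  0.4] w 0.0603 t 10.8667
delta mm [-1.2 -0.6 51.7] rot [-0.0008  0.0011  0.0003]
```

View pics/w9.png

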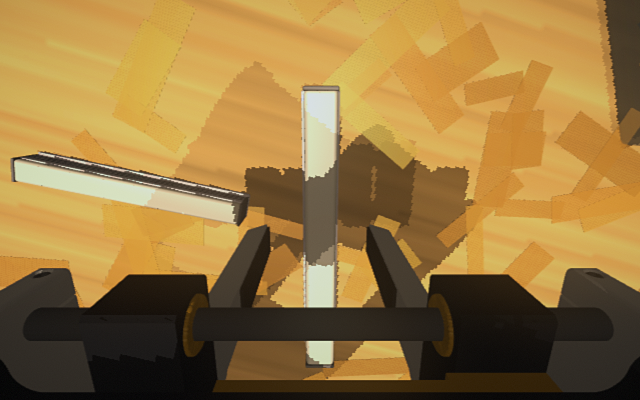

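Request:
carry_out(deltas="0 0 0 0 0 0 0.52;0 0 0 0 0 0 0.52;0 0 15 0 0 0 0.52;0 0 30 0 0 0 0.52;0 0 42 0 0 0 0.52;0 0 48 0 0 0 0.52;0 0 51 0 0 0 0.52;0 0 51 0 0 0 0.52")

```text
time: 11.53
tool_pos: [0.5295, -0.1437, -0.0117]
ee_rot: [-3.141, 0.001, 0.288]
wrist_force: [0.6, -0.6, 1.0]
width: 0.0452
```

Request:
carry_out(deltas="0 0 0 0 0 0 0.52;0 0 0 0 0 0 1;0 0 0 0 0 0 1;0 0 0 0 0 0 1;0 0 0 0 0 0 1;0 0 0 0 0 0 1;0 0 0 0 0 0 1;0 0 0 0 0 0 1")

```text
time: 12.2
tool_pos: [0.5301, -0.144, -0.0108]
ee_rot: [3.141, -0.001, 0.288]
wrist_force: [-0.4, -0.7, 2.1]
width: 0.0227
```

Request:
carry_out(deltas="0 0 0 0 0 0 1;0 0 0 0 0 0 1;0 0 0 0 0 0 1;0 0 -3 0 0 0 1;0 0 -8 0 0 0 1;0 0 -14 0 0 0 1;0 0 -20 0 0 0 1;0 0 -20 0 0 0 1")

```text
time: 12.87
tool_pos: [0.5307, -0.144, 0.0102]
ee_rot: [3.14, -0.002, 0.289]
wrist_force: [-0.5, -0.2, -1.5]
width: 0.0227
```

Run:
```python
from h import *
s=snap('wrist','w10.png')
plan([.52,.0,.13],-.015)
```

```text
at [ 0.5305 -0.144   0.0097] [ 3.1403e+00 -1.6000e-03  2.8850e-01] F [-0.   0.3 -1.8] w 0.0226 t 12.9167
delta mm [  31.1 -140.9 -120.5] rot [ 0.001  -0.0017  0.3035]
```

View pics/w10.png

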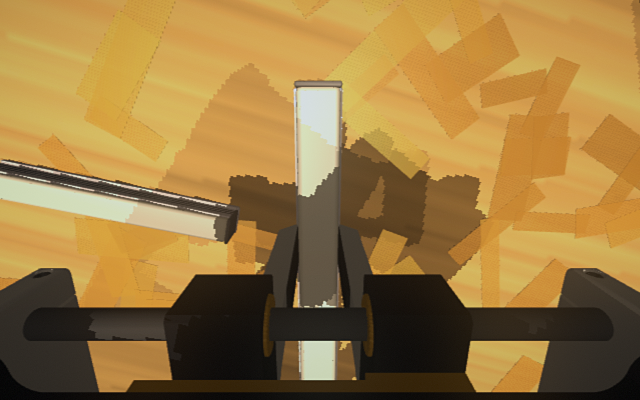

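The bar is held firmly this time: width 22.7 mm, and its weight shows on the wrist. Now lifting and moving over towards the board.

Request:
carry_out(deltas="0 0 -20 0 0 0 1;0 0 -50 0 0 0 1;0 0 -85 0 0 0 1;5 -20 -110 0 0 0.04 1;12 -50 -120 0 0 0.12 1;20 -80 -120 0 0 0.2 1;26 -105 -120 0 0 0.27 1;29 -120 -120 0 0 0.303 1")

```text
time: 13.58
tool_pos: [0.5232, -0.0179, 0.129]
ee_rot: [-3.14, -0.001, -0.016]
wrist_force: [-0.5, -0.2, -2.6]
width: 0.0229
```

Request:
carry_out(deltas="1 -10 0 0 0 0 1;2 -20 0 0 0 0 1;2 -20 0 0 0 0 1;2 -20 0 0 0 0 1;2 -20 0 0 0 0 1;2 -20 0 0 0 0 1;2 -20 0 0 0 0 1;2 -20 0 0 0 0 1")

```text
time: 14.25
tool_pos: [0.5258, -0.0012, 0.1286]
ee_rot: [3.141, 0.0, -0.016]
wrist_force: [0.1, 0.1, -3.2]
width: 0.0228
```

Run:
```python
from h import *
s=snap('wrist','w11.png')
plan([.578,.165,.13],-.015)
W=cloud(s)
np.save('w11.npy',W)
o=robot.get_obs();R=Ro.from_euler('xyz',o['ee_rot']).as_matrix(); P=(W-o['tool_pos'])@R*1000
x,y,z=W[...,0],W[...,1],W[...,2]
def rect(m,l):
    p=W[m]
    if len(p)<5: print(l,len(p));return
    r=cv2.minAreaRect((p[:,:2]*1000).astype(np.float32)); print(l,len(p),r,'z',np.round(np.percentile(p[:,2],[5,50,95]),4))
rect((y>.09)&(z>.008)&(z<.016),'board')
rect((y>.09)&(z>.05)&(z<.065)&(x<.47),'block')
rect((y>.09)&(z>.022)&(z<.035)&(abs(x-.705)<.03),'term')
rect((y>.09)&(z>.018)&(z<.04)&(abs(x-.52)<.025),'clip1')
rect((y>.09)&(z>.018)&(z<.04)&(abs(x-.639)<.025),'clip2')
k=(abs(P[...,1])<30)&(P[...,0]>12)&(P[...,0]<130)&(P[...,2]<-10)&(P[...,2]>-60)
k2=k&(z>.02); p=P[k2]; print('bar in tool',cv2.minAreaRect(p[:,:2].astype(np.float32)),np.percentile(p[:,2],[5,50,95]),p[:,0].max())
for th in ["bar_end_a","board","clip_a","end_block","terminal_block"]:
    print(th,[(np.round(w(s,d['at']),4).tolist(),round(d['p'],2)) for d in robot.place_of(s,th)][:5])
```

```text
at [ 0.5257 -0.001   0.1286] [ 3.1414  0.     -0.0154] F [ 0.3  0.  -2.7] w 0.0226 t 14.3
delta mm [  49.7 -166.8   -1.4] rot [ 0.0002  0.     -0.0004]
board 25136 ((550.768310546875, 164.2327117919922), (101.07208251953125, 304.9870910644531), 89.1985092163086) z [0.0107 0.012  0.0135]
block 908 ((440.3330993652344, 165.91122436523438), (44.729373931884766, 21.29241371154785), 88.62468719482422) z [0.0516 0.0557 0.057 ]
term 77 ((698.2588500976562, 161.25648498535156), (43.04798889160156, 2.7149157524108887), 89.12712097167969) z [0.0221 0.0226 0.0233]
clip1 315 ((517.9402465820312, 164.97824096679688), (38.46440124511719, 17.274410247802734), 89.93444061279297) z [0.0205 0.0267 0.0339]
clip2 412 ((637.5880126953125, 163.25045776367188), (37.93560028076172, 16.830005645751953), 89.08704376220703) z [0.0206 0.0271 0.034 ]
bar in tool ((51.36903762817383, -1.0179080963134766), (78.67900085449219, 28.092121124267578), 0.08039666712284088) [-45.45154051 -44.29633811 -16.9866843 ] 90.6999347171025
bar_end_a [([0.2867, -0.222, 0.0031], 0.85), ([0.513, -0.0832, 0.0016], 0.62), ([0.4977, 0.0796, -0.0023], 0.58)]
board [([0.5762, 0.1645, 0.0013], 0.61)]
clip_a [([0.5159, 0.1649, 0.0117], 0.69), ([0.6345, 0.1632, 0.0129], 0.61)]
end_block [([0.4369, 0.1642, 0.0094], 0.91)]
terminal_block []
```

View pics/w11.png

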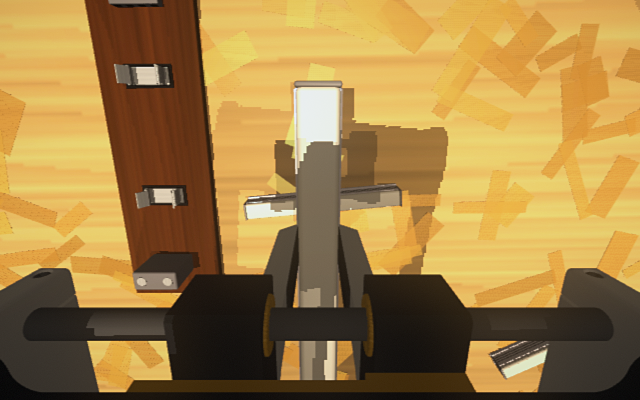

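Picture: the bar is held at centre (319) with the board at left. The clips are at (145,75) and (163,195), and the tall block is at (165,270). The board's yaw is -0.014, and the clip midpoint is about (0.578, 0.1635). Moving over the clips, about 10 mm clear of the block.

```bash
python3 -c "
from h import *
plan([.59,.1635,.06],-.0145)"
```

```text
at [ 0.5257 -0.0006  0.1287] [ 3.1415e+00 -1.0000e-04 -1.4800e-02] F [-1.   0.  -2.8] w 0.023 t 14.55
delta mm [  61.8 -165.    68.7] rot [ 0.0001 -0.0001 -0.0003]
```

Request:
carry_out(deltas="10 -25 0 0 0 0 1;20 -53 0 0 0 0 1;30 -80 0 0 0 0 1;40 -107 0 0 0 0 1;50 -134 0 0 0 0 1;58 -155 0 0 0 0 1;62 -164 0 0 0 0 1;62 -165 0 0 0 0 1")

```text
time: 15.22
tool_pos: [0.5904, 0.1652, 0.1281]
ee_rot: [3.142, 0.0, -0.012]
wrist_force: [-0.5, -0.6, -2.6]
width: 0.0226
```

Request:
carry_out(deltas="0 0 10 0 0 0 1;0 0 25 0 0 0 1;0 0 40 0 0 0 1;0 0 50 0 0 0 1;0 0 50 0 0 0 1;0 0 50 0 0 0 1;0 0 50 0 0 0 1;0 0 50 0 0 0 1")

```text
time: 15.88
tool_pos: [0.591, 0.1634, 0.0801]
ee_rot: [-3.141, -0.002, -0.015]
wrist_force: [0.6, 0.3, -3.0]
width: 0.0227
```

Run:
```python
from h import *
for n in ['wrist','top','scene']:
    s=snap(n,n+'12.png')
    if n!='wrist':
        im=cv2.imread('pics/'+n+'12.png'); im=im[110:270,220:300] if n=='top' else im[130:290,320:440]
        cv2.imwrite('pics/'+n+'12c.png',cv2.resize(im,None,fx=3.5,fy=3.5,interpolation=cv2.INTER_CUBIC))
plan([.59,.1635,.06],-.0145)
```

```text
at [0.5907 0.1636 0.0797] [-3.1414e+00 -1.9000e-03 -1.4600e-02] F [-0.4 -0.4 -2.2] w 0.0228 t 16.0333
delta mm [-0.8  0.2 19.7] rot [-0.0002 -0.0019 -0.0001]
```

View pics/wrist12.png

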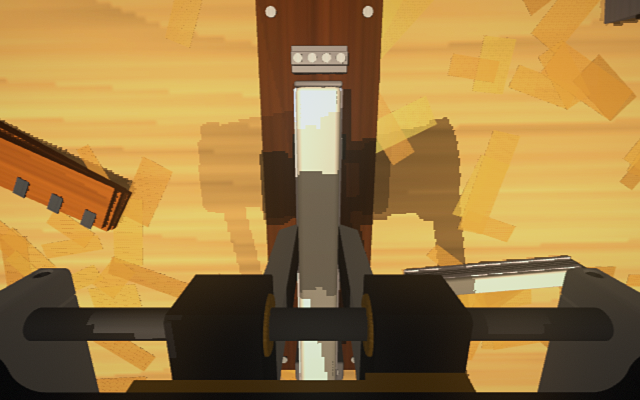

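View pics/scene12c.png

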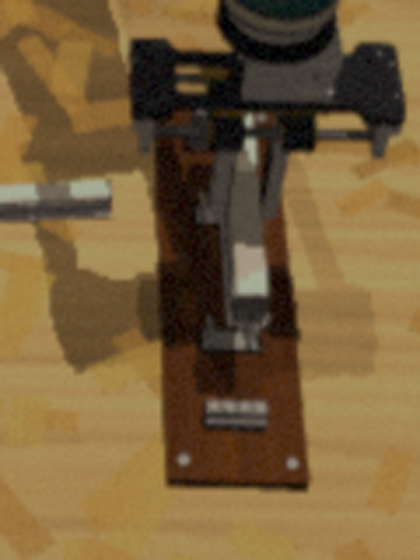

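View pics/top12c.png

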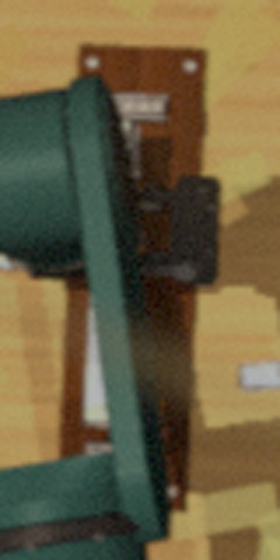

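Bar and terminal block are both centred on column 319, so the lateral alignment is good. Descending.

Request:
carry_out(deltas="0 0 10 0 0 0 1;0 0 22 0 0 0 1;0 0 34 0 0 0 1;0 0 44 0 0 0 1;0 0 50 0 0 0 1;0 0 50 0 0 0 1;0 0 50 0 0 0 1;0 0 50 0 0 0 1")

```text
time: 16.7
tool_pos: [0.5906, 0.1637, 0.0291]
ee_rot: [-3.141, -0.001, -0.015]
wrist_force: [-0.5, -0.9, -1.9]
width: 0.0226
```

Request:
carry_out(deltas="0 0 2 0 0 0 1;0 0 4 0 0 0 1;0 0 6 0 0 0 1;0 0 8 0 0 0 1;0 0 10 0 0 0 1;0 0 11 0 0 0 1;0 0 11 0 0 0 1;0 0 11 0 0 0 1")

```text
time: 17.37
tool_pos: [0.5901, 0.1636, 0.0175]
ee_rot: [3.141, 0.0, -0.015]
wrist_force: [-0.6, -0.6, -2.2]
width: 0.0227
```

Run:
```python
from h import *
s=snap('wrist','w13.png'); W=cloud(s); o=robot.get_obs()
z=W[...,2]; R=Ro.from_euler('xyz',o['ee_rot']).as_matrix(); P=(W-o['tool_pos'])@R*1000
k=(abs(P[...,1])<10)&(P[...,0]>20)&(P[...,0]<88)&(P[...,2]<-38)&(P[...,2]>-55)
print('top z',np.percentile(z[k],[5,50,95]))
plan([.59,.1635,.06],-.0145)
```

```text
top z [0.06068266 0.0619043  0.06300545]
at [0.5902 0.1636 0.0177] [ 3.1415e+00 -1.0000e-04 -1.4600e-02] F [-0.2  0.1 -1.2] w 0.0228 t 17.4167
delta mm [ -0.2   0.1 -42.3] rot [ 0.0001 -0.0001 -0.0001]
```

View pics/w13.png

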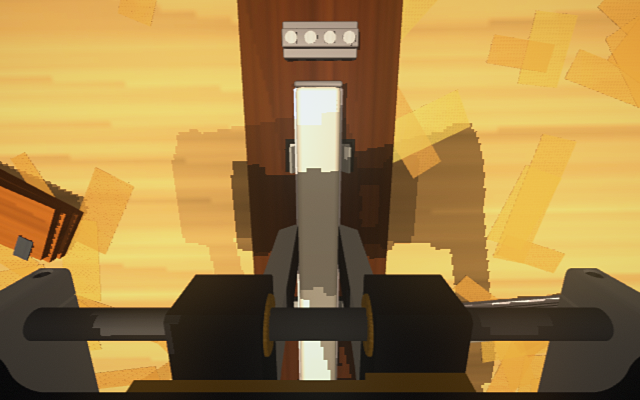

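The bar is in the mouths, with the clip leaves at (292,157) and (347,157) symmetric about it. Now pushing towards the block.

Request:
carry_out(deltas="0 0 0.7 0 0 0 1;0 0 1.3 0 0 0 1;-1 0 1.3 0 0 0 1;-2.5 0 1.3 0 0 0 1;-4 0 1.3 0 0 0 1;-5.5 0 1.3 0 0 0 1;-7 0 1.3 0 0 0 1;-7 0 1.3 0 0 0 1")

```text
time: 18.08
tool_pos: [0.5828, 0.1635, 0.0165]
ee_rot: [3.141, 0.0, -0.015]
wrist_force: [0.4, -1.6, -0.3]
width: 0.0227
```

Request:
carry_out(deltas="-0.5 0 0 0 0 0 1;-1 0 0 0 0 0 1;-1.5 0 0 0 0 0 1;-2 0 0 0 0 0 1;-2.5 0 0 0 0 0 1;-3 0 0 0 0 0 1;-3 0 0 0 0 0 1;-3 0 0 0 0 0 1")

```text
time: 18.75
tool_pos: [0.58, 0.1637, 0.0163]
ee_rot: [3.141, 0.0, -0.015]
wrist_force: [1.1, -1.8, -0.3]
width: 0.0227
```

Request:
carry_out(deltas="-0.5 0 0 0 0 0 1;-1 0 0 0 0 0 1;-1.5 0 0 0 0 0 1;-2 0 0 0 0 0 1;-2.5 0 0 0 0 0 1;-3 0 0 0 0 0 1;-3 0 0 0 0 0 1;-3 0 0 0 0 0 1")

```text
time: 19.42
tool_pos: [0.5789, 0.1639, 0.017]
ee_rot: [-3.141, -0.004, -0.015]
wrist_force: [4.6, -1.1, -2.5]
width: 0.023
```

Contact: it stopped after 1.1 of 3 mm, with 4.6 N against it. Pushing a little more to confirm.

Request:
carry_out(deltas="-0.5 0 0 0 0 0 1;-1 0 0 0 0 0 1;-1.5 0 0 0 0 0 1;-1.5 0 0 0 0 0 1;-1.5 0 0 0 0 0 1;-1.5 0 0 0 0 0 1;-1.5 0 0 0 0 0 1;-1.5 0 0 0 0 0 1")

```text
time: 20.08
tool_pos: [0.579, 0.164, 0.0176]
ee_rot: [-3.141, -0.008, -0.015]
wrist_force: [7.5, -2.0, -2.6]
width: 0.0229
```

Run:
```python
from h import *
s=snap('wrist','w14.png'); W=cloud(s); o=robot.get_obs()
z=W[...,2]; R=Ro.from_euler('xyz',o['ee_rot']).as_matrix(); P=(W-o['tool_pos'])@R*1000
k=(abs(P[...,1])<10)&(P[...,0]>20)&(P[...,0]<95)&(P[...,2]<-38)&(P[...,2]>-55)
print('top z',np.percentile(z[k],[5,50,95]),'end x',P[k][:,0].max(),'slope',np.polyfit(P[k][:,0],z[k]*1000,1))
plan([.579,.1635,.0165],-.0145)
```

```text
top z [0.06125427 0.06256619 0.06374001] end x 90.63291548116023 slope [9.69648153e-03 6.19776103e+01]
at [0.579  0.164  0.0176] [-3.1408 -0.0076 -0.0146] F [ 7.4 -1.4 -2.1] w 0.0227 t 20.1333
delta mm [0.  0.5 1.1] rot [-0.0008 -0.0076 -0.0001]
```

View pics/w14.png

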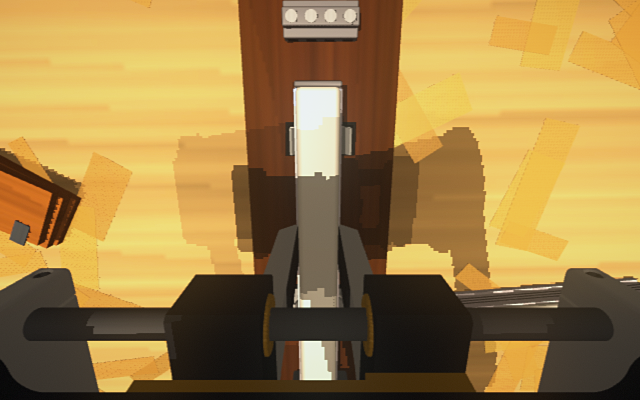

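Step 1 holds: 7.5 N against the block, the bar still high in the mouths and nearly level. Pressing down, keeping a light push on the block.

Request:
carry_out(deltas="0.5 0 1 0 0 0 1;1 0 2 0 0 0 1;1 0 3 0 0 0 1;1 0 4 0 0 0 1;1 0 5 0 0 0 1;1 0 6 0 0 0 1;1 0 7 0 0 0 1;1 0 7 0 0 0 1")

```text
time: 20.8
tool_pos: [0.579, 0.1634, 0.0124]
ee_rot: [3.141, -0.006, -0.015]
wrist_force: [2.6, -3.4, 6.5]
width: 0.0231
```

```bash
cat > chk.py <<'E'
from h import *
s=robot.snapshot('wrist'); W=cloud(s); o=robot.get_obs()
z=W[...,2]; R=Ro.from_euler('xyz',o['ee_rot']).as_matrix(); P=(W-o['tool_pos'])@R*1000
k=(abs(P[...,1])<10)&(P[...,0]>20)&(P[...,0]<95)&(P[...,2]<-30)&(P[...,2]>-60)&(z>.04)
print('top z',np.percentile(z[k],[5,50,95]),'in tool z',np.median(P[k][:,2]),'end x',P[k][:,0].max(),'fit',np.polyfit(P[k][:,0],z[k]*1000,1))
plan([.579,.1635,.0165],-.0145)
E
python3 chk.py
```

```text
top z [0.05570988 0.05693876 0.05803472] in tool z -44.26088856078281 end x 90.6793955384392 fit [2.03341273e-03 5.67865287e+01]
at [0.5789 0.1634 0.0124] [ 3.1413 -0.0056 -0.0148] F [ 3.4 -3.4  6. ] w 0.0227 t 20.85
delta mm [ 0.1 -0.1 -4.1] rot [ 0.0003 -0.0056 -0.0003]
```

Request:
carry_out(deltas="0 0 1 0 0 0 1;0 0 2 0 0 0 1;0 0 3 0 0 0 1;0 0 4 0 0 0 1;0 0 5 0 0 0 1;0 0 5 0 0 0 1;0 0 5 0 0 0 1;0 0 5 0 0 0 1")

```text
time: 21.52
tool_pos: [0.5789, 0.1633, 0.0062]
ee_rot: [3.141, -0.005, -0.015]
wrist_force: [4.7, -3.7, 4.0]
width: 0.0227
```

```bash
python3 chk.py
```

```text
top z [0.04939967 0.0506252  0.05172828] in tool z -44.16477533021721 end x 90.71817114623435 fit [-7.12835101e-04  5.06428442e+01]
at [0.5789 0.1633 0.0062] [ 3.1411 -0.0052 -0.0149] F [ 4.7 -3.   3.2] w 0.0228 t 21.5667
delta mm [  0.1  -0.2 -10.3] rot [ 0.0004 -0.0052 -0.0004]
```

The force has dropped, so it's past the click, with about 2–3 mm left. Pressing home.

Request:
carry_out(deltas="0 0 1 0 0 0 1;0 0 2 0 0 0 1;0 0 3 0 0 0 1;0 0 4 0 0 0 1;0 0 5 0 0 0 1;0 0 5 0 0 0 1;0 0 5 0 0 0 1;0 0 5 0 0 0 1")

```text
time: 22.23
tool_pos: [0.579, 0.1633, 0.0032]
ee_rot: [3.141, -0.006, -0.015]
wrist_force: [1.5, -4.2, 11.2]
width: 0.0228
```

```bash
python3 chk.py
```

```text
top z [0.04642386 0.04763953 0.04872202] in tool z -44.13630496699043 end x 90.75406853446303 fit [-4.17014477e-04  4.76341822e+01]
at [0.579  0.1633 0.0032] [ 3.1411 -0.0056 -0.0148] F [ 1.  -4.1 11.1] w 0.023 t 22.2833
delta mm [  0.1  -0.2 -13.3] rot [ 0.0005 -0.0056 -0.0003]
```

Request:
carry_out(deltas="-0.3 0 0.5 0 0 0 1;-0.3 0 1 0 0 0 1;-0.3 0 1.5 0 0 0 1;-0.3 0 1.5 0 0 0 1;-0.3 0 1.5 0 0 0 1;-0.3 0 1.5 0 0 0 1;-0.3 0 1.5 0 0 0 1;-0.3 0 1.5 0 0 0 1")

```text
time: 22.95
tool_pos: [0.579, 0.1633, 0.0032]
ee_rot: [3.141, -0.007, -0.015]
wrist_force: [-0.8, -5.2, 15.5]
width: 0.0231
```

```bash
python3 chk.py
python3 - <<'E'
from h import *
s=snap('wrist','w20.png'); s=snap('scene','s20.png')
im=cv2.imread('pics/s20.png')[130:290,300:460]; cv2.imwrite('pics/s20c.png',cv2.resize(im,None,fx=3.5,fy=3.5,interpolation=cv2.INTER_CUBIC))
for th in ["power_supply","parts_case","screwdriver","rib_stack"]:
    print(th,[(np.round(w(s,d['at']),3).tolist(),round(d['p'],2)) for d in robot.place_of(s,th)][:1])
E
```

```text
top z [0.0464179  0.0476442  0.04872826] in tool z -44.119925782294374 end x 90.72315015660568 fit [-3.60567287e-04  4.76347157e+01]
at [0.579  0.1633 0.0032] [ 3.1411 -0.0066 -0.0147] F [-0.2 -4.8 16.4] w 0.0225 t 23.0
delta mm [  0.1  -0.2 -13.3] rot [ 0.0004 -0.0066 -0.0002]
power_supply [([0.793, -0.109, -0.006], 0.74)]
parts_case [([0.724, -0.353, -0.003], 0.88)]
screwdriver [([0.518, 0.16, 0.012], 0.56)]
rib_stack [([0.624, 0.408, -0.001], 0.61)]
```

View pics/w20.png

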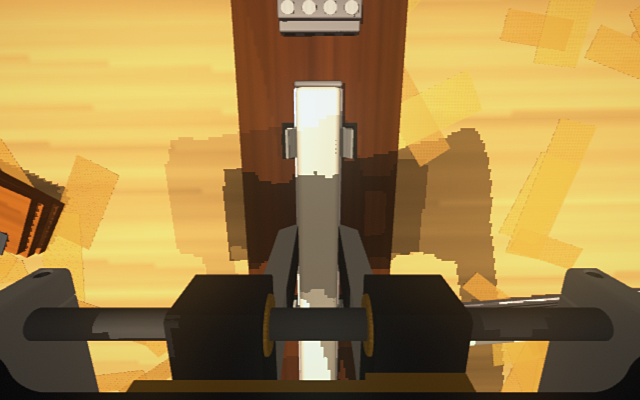

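View pics/s20c.png

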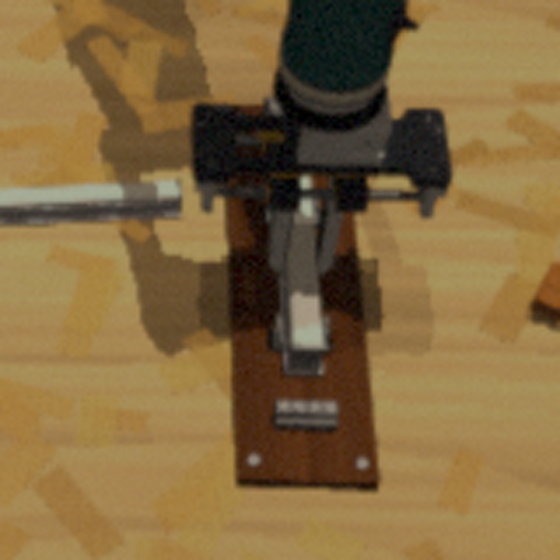

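The bar lies home between both clips: underside about 13.7 mm, level to under 0.1 mm over the length seen, with 16 N downward and no further give. Handing in.

```bash
python3 -c "
from h import *
print(robot.close_job())"
```

```text
the job is handed in; nothing more can be done
None
```

The light bar is clicked home in both clips with its end against the tall block. I handed the job in at about 23 s with the fingers still gripping and pressing it.

**What happened:** My first grasp slipped, because the fingertips sit about 23 mm short of the reported TCP. The bar dropped and rolled onto its side. I stood it up again by pressing a fingertip on the flange edge, then gripped it deeper. I set it in both mouths, pushed it against the block until I felt about 7.5 N, and pressed it down past the click.

**Last checks:**
- **Seating:** The underside measured about 13.7 mm (home is 14 mm). The bar was level over the part the wrist camera could see.
- **Pressing force:** About 16 N downward, with no further movement as I pressed harder.
- **Grip:** The bar did not slip in the fingers while pressing.
- **End against the block:** The tool stayed within 0.1 mm of where the bar met the block. However, the final lengthways force was near 0 N, so the push on the block had eased off by the end. I had no direct view of that end.
- **Bystanders:** The power supply, parts case and rib stack were found where they started. The last screwdriver detection was false (it landed on a clip), so its final position is not confirmed, though I never moved near it.

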